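# Raise the screw lift to its stop and back off a quarter turn

### The job

Two small screw lifts stand on the bench. Take the one that carries the bronze bushing and crank its handwheel clockwise (seen from above), raising the table until it comes up hard against its top stop; then back the wheel off a quarter turn so that the screw is not left jammed, and let go. Leave the other lift, which carries the steel gear, alone.

Things in the scene. Friction and masses are not known exactly. Their poses are not given: they have to be found in the camera images.
- bushing_lift_handle (a point): Centre (half-way up, 102.5 mm above the bench) of the red crank handle on the lift carrying the bronze flanged bushing: an upright round grip, 16 mm across, 52 mm tall, spinning freely, on the rim of a black 110 mm handwheel, 42 mm from its vertical axis. Handle's top is 26 mm above this point; the wheel below it (seat, hub, rim) tops out 26 mm below. z up, axes turn with the wheel.
- bushing_lift_hub (a point): Point on the vertical axis of that handwheel, level with the handle's centre, in the air above the hub; fixed. The handle circles it at 42 mm. The lift is bolted down: grey base plate 262 x 84 mm, wheel on a blue gearbox at one end, round steel table with the bushing 140 mm from the axis; nothing on it is over 130 mm tall.
- bushing_lift_wheel (a joint): Turn of the same handwheel, rad; grows clockwise seen from above, which raises the table 10 mm a turn. Bottom at 0, firm top stop (table under a red lug) at 12.566; starts lie 1.2 to 1.8 turns short of it. Steady drag of 2 to 3 N at the handle; the wheel stays where it is left.
- gear_lift_handle (a point): Centre of the red crank handle of the other, otherwise identical lift, which carries a steel spur gear: not to be turned.

How it is judged:
On the way:
1. the handwheel of the lift with the bushing is cranked clockwise up to its stop (within 8 degrees) (value of joint bushing_lift_wheel above 12.426 rad), for 0.1 s.
At the end, for the whole second after the job is handed in: after reaching the stop, the handwheel of the lift with the bushing rests a quarter turn (90 degrees, give or take 25) back from it, released and still; the handle of the lift with the gear is within 20 mm of where it was (value of joint bushing_lift_wheel between 10.555 and 11.435 rad and velocity of joint bushing_lift_wheel between -0.05 and 0.05 rad/s and distance of gear_lift_handle from where it was at the start of the episode below 0.02 m); the robot touches nothing.
It fails at once if the wheel of the lift with the gear is turned (its handle moves more than 20 mm) (distance of gear_lift_handle from where it was at the start of the episode above 0.02 m).
It also fails if it takes over 61 s, if anything falls off the work surface, if the arm or the gripper's body presses on something with over 40 N, if the wrist force passes 120 N, or if a joint passes its speed limit or range.

### The arm

A 6-joint arm with a two-finger parallel gripper is mounted at the origin on a cart in front of the work surface, level with it; the furniture and walls round the work are solid. World frame = base frame: x ahead of the robot, y to its left, z up, the work surface at z = 0. Lengths are in m, angles in rad, forces in N, time in s.
With the tool pointing down it reaches from about 0.4 to 0.925 m from the base axis. Payload 12.5 kg.
Tool frame: the origin (TCP) lies midway between the tips of the shut fingers; the grasp point (between the pads) lies 19 mm behind it; z points along the fingers, y is the line along which they close (so a half turn about z gives the same grasp; the last joint's range is limited). The gripper opens to 95 mm and grips with 3 to 60 N. Pads are 20 mm wide; open, the fingers measure 119 mm over their backs; the gripper's body (75 mm by 180 mm) begins 59 mm behind the grasp point.
Start: joints at [-1.429, 0.491, 1.559, -0, 1.092, -0.106], TCP at [0.153, -0.606, 0.215] pointing down, gripper open.
Joint ranges: [-3.1, 3.1], [-0.84, 2.19], [0.05, 2.79], [-1.13, 4.28], [0.06, 2.93], [-2.69, 2.69]. Speed limits (rad/s): [2.22, 2.22, 2.79, 3.14, 3.14, 3.14].

### API

Orientations are given as a unit quaternion [x, y, z, w].
In Python, from workcell import manip gives the robot as it stands.
- The arm moves only by the tool apply_moves, never from a script. Its argument "moves" is a list of rows, each an object of numbers: "grip": the closure, from 0 (fully open) to 1 (shut); "dx", "dy", "dz": the shift along the tool's x, y, z in mm; "turn": the turn about the tool's z in degrees. In form: [{"grip": .., "dx": .., "dy": .., "dz": .., "turn": ..}, ...]. A call has 1 to 10 rows; each row is the pose to reach, as a shift and turn from the pose commanded when the call began, along the tool's axes at that moment; what a row does not reach only later rows make up. A row lasts 1/8 s, in which the tool goes at most 62.5 mm and 10.7 degrees, less where a joint would pass 70% of its speed; a pose out of reach is approached as far as the arm can. A call with a gripper value outside its range is refused whole. The fingers move at their own pace and stop on an object; "grip_force" is the grip in N (left out, the last holds). Time passes only in rows, so rows that repeat a pose let the fingers close. It gives the time, the measured TCP pose, the force, the opening and the grip force at its end, in the units of the state.
- manip.observe(): the state, without advancing time (a new reading comes with each control period).
- manip.snapshot(name): name is "scene" or "top"; returns the picture (384x512x3 uint8, red, green, blue); there is no depth.
- manip.camera_params(name): a dict with "fx", "fy", "cx", "cy" (pixels), "k1" (the pictures are not rectified: a ray, as slopes to the right and down, at radius r is drawn at 1 + k1 r^2 times it, then the intrinsics apply), "world_from_camera" (4x4, takes a point from camera to world coordinates). Camera axes: x right, y down, z forward; pixel columns grow to the right and rows downward; lengths in m; the calibration is good to about 2 mm. A picture is of the moment at which its call begins. camera_params takes no time and is no camera call.
- manip.finish_job(): hands the job in; it is judged then, once.
The state is a dict: "time_s": time; "joint_pos": joint angles; "qvel": joint speeds; "effort": joint torques, N m; "position": TCP position; "orientation": TCP orientation; "ft_force": force on the tool from outside, world axes, zero at the start; "wrist_torque": the same for the moment, N m; "width": finger opening in m; "grasp_force": force on a finger pad.
Only numpy, scipy, OpenCV 4.12 (cv2) and the standard library are available. Lean on these libraries where they do the work, as an engineer would, in place of code of your own. Each camera call takes 0.05 s, during which the arm holds its last target. There are 200 camera calls.

## Working session

There is one attempt and no reset: what is moved stays moved. The work goes in short steps, Python scripts to look and compute and a tool call to move; the robot and the scene stay as the last step left them, time stands still between calls to the robot, and variables do not carry over. Pictures are saved under pics/ and viewed, at most 10 in all, crops included, and the job is handed in when it is done.

Besides the shell and the picture viewer there is one more tool, called as name(argument=value, ...) on one line, values as JSON. apply_moves: Moves the arm, as the interface text tells. Its arguments: {"type":"object","properties":{"moves":{"type":"array"},"grip_force":{"type":"number"}},"required":["moves"]}

```bash
mkdir -p pics; cat > h.py <<'E'
import numpy as np, cv2
from workcell import manip
def ray(cam,u,v):
    p=manip.camera_params(cam); T=np.array(p["world_from_camera"])
    d=np.array([(u-p["cx"])/p["fx"],(v-p["cy"])/p["fy"]]); s=d.copy()
    for _ in range(30): s=d/(1+p["k1"]*(s@s))
    return T[:3,3],T[:3,:3]@np.array([s[0],s[1],1])
def onz(cam,u,v,z):
    o,d=ray(cam,u,v); return o+d*(z-o[2])/d[2]
def red(im):
    h=cv2.cvtColor(im,cv2.COLOR_RGB2HSV)
    return (((h[...,0]<8)|(h[...,0]>172))&(h[...,1]>140)&(h[...,2]>70)).astype(np.uint8)
def blobs(m,amin=15):
    n,l,s,c=cv2.connectedComponentsWithStats(m)
    return [(s[i].tolist(),c[i].round(1).tolist()) for i in range(1,n) if s[i,4]>=amin]
E
python3 - <<'E'
from h import *
a=[]
for c in("top","scene"):
    im=manip.snapshot(c); cv2.imwrite(f"pics/{c}0.png",im[...,::-1]); print(c,manip.camera_params(c)["world_from_camera"])
    for b in blobs(red(im)): print(b, onz(c,*b[1],0.1).round(3))
print(manip.observe())
E
```

```text
top [[-0.00304197 -0.98139425  0.19197936  0.40515248]
 [-0.9990394  -0.00540999 -0.04348579  0.15699464]
 [ 0.04371531 -0.19192722 -0.98043506  0.97034051]
 [ 0.          0.          0.          1.        ]]
([269, 125, 9, 8, 50], [272.8, 128.7]) [0.745 0.08  0.1  ]
([195, 132, 9, 7, 50], [199.3, 135.3]) [0.725 0.268 0.1  ]
([373, 134, 18, 17, 227], [381.2, 142.4]) [ 0.712 -0.204  0.1  ]
([293, 206, 8, 7, 43], [296.4, 208.8]) [0.537 0.024 0.1  ]
([185, 216, 8, 7, 41], [188.5, 218.9]) [0.511 0.288 0.1  ]
scene [[-0.76816829 -0.43131649  0.47316335  0.16906341]
 [-0.64012066  0.53212752 -0.55415327  0.60431794]
 [-0.01276779 -0.72856461 -0.68485808  0.71851834]
 [ 0.          0.          0.          1.        ]]
([284, 130, 11, 7, 30], [288.6, 132.3]) [ 0.696 -0.17   0.1  ]
([218, 162, 7, 6, 28], [221.1, 164.5]) [0.748 0.077 0.1  ]
([293, 178, 5, 9, 28], [295.5, 181.0]) [0.547 0.004 0.1  ]
([170, 202, 9, 7, 41], [173.9, 205.2]) [0.728 0.266 0.1  ]
([230, 245, 7, 14, 52], [232.9, 249.9]) [0.522 0.275 0.1  ]
{'time_s': 0.1, 'joint_pos': array([-1.42860331e+00,  4.91508739e-01,  1.55939230e+00,  2.66948744e-05,
        1.09170447e+00, -1.05615793e-01]), 'qvel': array([-0.00010173, -0.00237916, -0.00049385, -0.00046268, -0.00066612,
        0.00054061]), 'effort': array([ 4.04132152e-04, -6.13626266e+01, -2.58604109e+01,  6.94041420e-02,
        4.70477482e-02, -5.41533359e-05]), 'position': array([ 0.15328799, -0.60568683,  0.214113  ]), 'orientation': array([ 9.92334298e-01,  1.23581485e-01,  2.57827799e-06, -5.06558596e-04]), 'ft_force': array([-0.0270666 , -0.1445509 , -0.04861777]), 'wrist_torque': array([ 0.00625732,  0.00266104, -0.01330504]), 'grasp_force': 0.0, 'width': 0.09481634770592011}
```

View pics/top0.png

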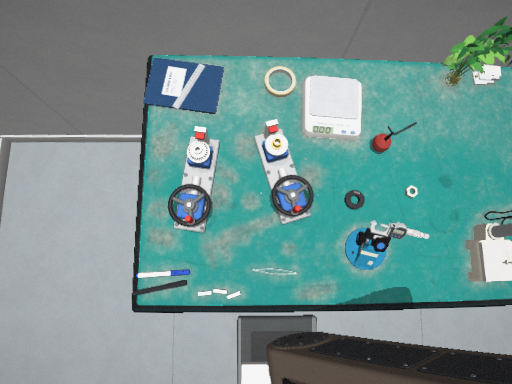

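View pics/scene0.png

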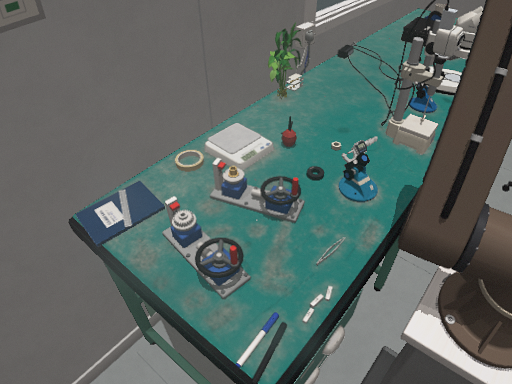

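The top view shows the bronze bushing at (277,146). Its lift has the wheel near (292,197) and the red handle at (296,209). The gear lift is on the left, with its gear at (199,150) and wheel at (190,205). The scene view agrees: the bushing lift's handle is at (295,185) and the gear lift's at (233,253).

```bash
cat >> h.py <<'E'
def tri(a,b):
    (o1,d1),(o2,d2)=ray("top",*a),ray("scene",*b)
    t=np.linalg.lstsq(np.c_[d1,-d2],o2-o1,rcond=None)[0]
    p,q=o1+t[0]*d1,o2+t[1]*d2
    return (p+q)/2,np.linalg.norm(p-q)
def totool(dw,st=None):
    from scipy.spatial.transform import Rotation as R
    st=st or manip.observe(); return R.from_quat(st["orientation"]).inv().apply(dw)*1000
E
python3 - <<'E'
from h import *
c={}
for n,(x,y,w,h) in {"top":(262,166,62,62),"scene":(250,166,62,55)}.items():
    im=cv2.imread(f"pics/{n}0.png"); g=im.max(2); m=np.zeros(g.shape,np.uint8)
    m[y:y+h,x:x+w]=(g[y:y+h,x:x+w]<55)
    k,l,s,ce=cv2.connectedComponentsWithStats(m); i=1+s[1:,4].argmax()
    cs,_=cv2.findContours((l==i).astype(np.uint8),cv2.RETR_EXTERNAL,cv2.CHAIN_APPROX_NONE)
    e=cv2.fitEllipse(cv2.convexHull(cs[0])); c[n]=e[0]; print(n,s[i],e)
    cv2.imwrite(f"pics/{n}crop.png",cv2.resize(im[y-60:y+h+20,x-30:x+w+20],None,fx=3.5,fy=3.5,interpolation=cv2.INTER_CUBIC))
print("wheel",tri(c["top"],c["scene"]),onz("top",*c["top"],.068),onz("scene",*c["scene"],.068))
print("handle",tri((296.4,208.8),(295.5,181)),onz("top",296.4,208.8,.122))
for z in(.128,.1025,.0765): print(z,onz("top",296.4,208.8,z))
H=np.array([.535,.024]);
print(totool(np.r_[H,0.30]-manip.observe()["position"]))
E
```

```text
top [272 189   7  21  22] ((275.9977111816406, 198.93968200683594), (7.441518783569336, 20.875431060791016), 164.42721557617188)
scene [261 177  40  28 178] ((280.43133544921875, 190.57766723632812), (27.687307357788086, 39.046592712402344), 92.53350067138672)
wheel (array([0.55346724, 0.0724477 , 0.11289271]), np.float64(0.012395000221200185)) [0.56700083 0.07114902 0.068     ] [0.5757518  0.03039832 0.068     ]
handle (array([0.53293526, 0.02753645, 0.12391774]), np.float64(0.0005636553324650514)) [0.53347293 0.02737905 0.122     ]
0.128 [0.53256537 0.02829577 0.128     ]
0.1025 [0.53642251 0.0243997  0.1025    ]
0.0765 [0.54035529 0.02042723 0.0765    ]
[ 524.50610742 -516.91731142  -85.29933233]
```

View pics/topcrop.png

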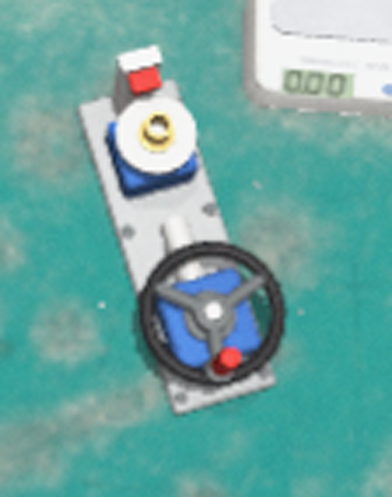

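View pics/scenecrop.png

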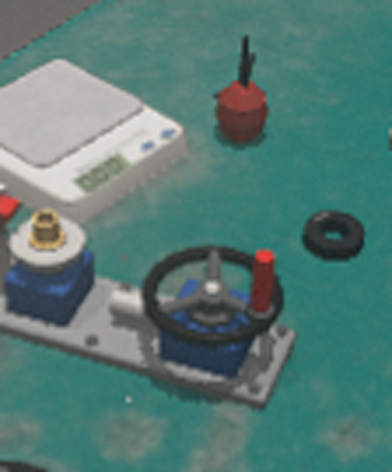

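The crops put the bushing lift's wheel-rim centre at about (292.3,195.3) in the top view and (280.6,190.3) in the scene view. The handle's top is at about (297,207) in the top view. I'll start the approach while holding high.

apply_moves(moves=[{"grip": 0,"dx": 0,"dy": 0,"dz": -50,"turn": 0},{"grip": 0,"dx": 30,"dy": -30,"dz": -85,"turn": 0},{"grip": 0,"dx": 65,"dy": -65,"dz": -85,"turn": 0},{"grip": 0,"dx": 105,"dy": -105,"dz": -85,"turn": 0},{"grip": 0,"dx": 145,"dy": -145,"dz": -85,"turn": 0},{"grip": 0,"dx": 185,"dy": -185,"dz": -85,"turn": 0},{"grip": 0,"dx": 225,"dy": -225,"dz": -85,"turn": 0},{"grip": 0,"dx": 265,"dy": -265,"dz": -85,"turn": 0},{"grip": 0,"dx": 305,"dy": -305,"dz": -85,"turn": 0},{"grip": 0,"dx": 340,"dy": -340,"dz": -85,"turn": 0}])

```text
time_s: 1.35
position: [0.4001, -0.191, 0.2996]
orientation: [0.992, 0.124, 0.0, 0.0]
ft_force: [1.3, -0.7, 0.0]
width: 0.0953
grasp_force: 0.0
```

```bash
python3 - <<'E'
from h import *
print("rim",tri((292.3,195.3),(280.6,190.3)),onz("top",292.3,195.3,.07))
print("cap",tri((292.9,194.9),(280.6,188.3)))
print("htop",tri((297.3,207.2),(295.5,178.5)))
s=manip.observe(); print(s["position"],s["joint_pos"].round(2),totool(np.r_[.533,.0275,.18]-s["position"]))
E
```

```text
rim (array([0.57665471, 0.02874428, 0.06734467]), np.float64(0.00040165726112461074)) [0.57632585 0.02921973 0.07      ]
cap (array([0.57674764, 0.02834506, 0.07419377]), np.float64(0.0003897254793196573))
htop (array([0.5353114 , 0.02590994, 0.12999631]), np.float64(0.001843593091212446))
[ 0.40012663 -0.19103979  0.29960128] [-0.59  0.14  1.85  0.    1.15  0.73] [ 182.46862502 -179.22088987  119.60147324]
```

apply_moves(moves=[{"grip": 0.3,"dx": 40,"dy": -40,"dz": 0,"turn": 0},{"grip": 0.3,"dx": 80,"dy": -80,"dz": 0,"turn": 0},{"grip": 0.3,"dx": 120,"dy": -120,"dz": 20,"turn": 0},{"grip": 0.3,"dx": 160,"dy": -155,"dz": 60,"turn": 0},{"grip": 0.3,"dx": 184,"dy": -178,"dz": 100,"turn": 0},{"grip": 0.3,"dx": 184,"dy": -178,"dz": 130,"turn": 0},{"grip": 0.3,"dx": 184,"dy": -178,"dz": 130,"turn": 0}])

```text
time_s: 2.22
position: [0.5333, 0.0252, 0.1677]
orientation: [0.992, 0.124, -0.002, -0.0]
ft_force: [0.1, -0.6, 0.4]
width: 0.0666
grasp_force: 0.0
```

```bash
python3 - <<'E'
from h import *
s=manip.observe(); print(s["position"],s["joint_pos"].round(2),totool(np.r_[.535,.0265,.088]-s["position"]))
im=manip.snapshot("scene"); cv2.imwrite("pics/s1.png",cv2.resize(im[80:240,180:380],None,fx=3.5,fy=3.5)[...,::-1])
E
```

```text
[0.53327131 0.02515799 0.16773714] [-0.08  0.42  1.83 -0.    0.89  1.25] [ 2.35597226 -0.76962986 79.72864993]
```

View pics/s1.png

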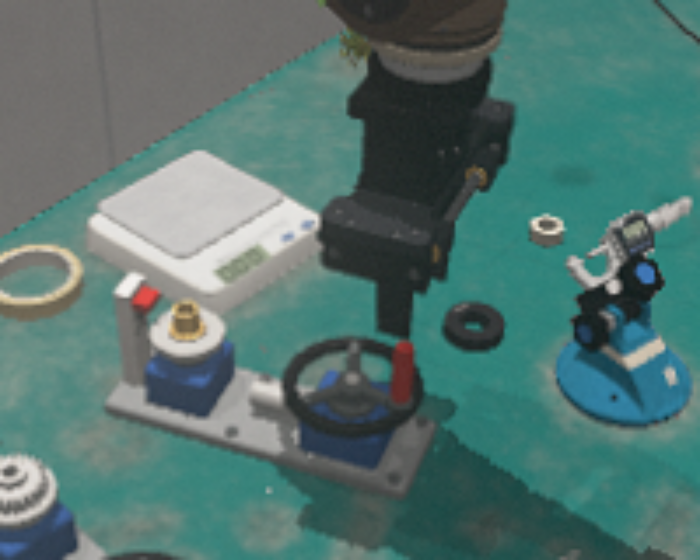

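The view shows the open gripper straddling above the red handle, with the near fingertip at crop (395,330) and the handle top at (402,345). I'll descend and close.

apply_moves(moves=[{"grip": 0.3,"dx": 2,"dy": -1,"dz": 30,"turn": 0},{"grip": 0.3,"dx": 2,"dy": -1,"dz": 60,"turn": 0},{"grip": 0.3,"dx": 2,"dy": -1,"dz": 80,"turn": 0},{"grip": 0.3,"dx": 2,"dy": -1,"dz": 80,"turn": 0},{"grip": 1,"dx": 2,"dy": -1,"dz": 80,"turn": 0},{"grip": 1,"dx": 2,"dy": -1,"dz": 80,"turn": 0},{"grip": 1,"dx": 2,"dy": -1,"dz": 80,"turn": 0},{"grip": 1,"dx": 2,"dy": -1,"dz": 80,"turn": 0},{"grip": 1,"dx": 2,"dy": -1,"dz": 80,"turn": 0},{"grip": 1,"dx": 2,"dy": -1,"dz": 80,"turn": 0}], grip_force=20)

```text
time_s: 3.52
position: [0.536, 0.0262, 0.0896]
orientation: [0.992, 0.124, 0.0, 0.0]
ft_force: [-0.6, -0.5, 1.3]
width: 0.0157
grasp_force: 20.0
```

```bash
cat >> h.py <<'E'
HUB=np.array([.5765,.0287])
def plan(step,n,r=.042,hub=HUB):
    s=manip.observe(); v=s["position"][:2]-hub; a=np.arctan2(v[1],v[0])
    print("t",s["time_s"],"ang",np.degrees(a).round(1),"r",np.linalg.norm(v).round(4),"z",s["position"][2].round(4),"F",s["ft_force"].round(1),"w",s["width"].round(4),"gf",s["grasp_force"])
    for k in range(1,n+1):
        b=a-np.radians(step)*k; p=hub+r*np.array([np.cos(b),np.sin(b)])
        print(k,totool(np.r_[p-s["position"][:2],0]).round(1)[:2])
E
python3 -c "
from h import *
plan(15,10)"
```

```text
Traceback (most recent call last):
  File "h.py", line 27, in plan
    print("t",s["time_s"],"ang",np.degrees(a).round(1),"r",np.linalg.norm(v).round(4),"z",s["position"][2].round(4),"F",s["ft_force"].round(1),"w",s["width"].round(4),"gf",s["grasp_force"])
                                                                                                                                                   ^^^^^^^^^^^^^^^^
AttributeError: 'float' object has no attribute 'round'
```

```bash
sed -i 's/s\["width"\].round(4)/s["width"]/' h.py; python3 -c "
from h import *
plan(15,10)"
```

```text
t 3.525 ang -176.5 r 0.0406 z 0.0896 F [-0.6 -0.5  1.3] w 0.01574232781376998 gf 20.000098776072264
1 [  2.  -10.7]
2 [  8.  -19.9]
3 [ 16.2 -27.2]
4 [ 26.  -32.1]
5 [ 36.7 -34.4]
6 [ 47.7 -33.8]
7 [ 58.1 -30.3]
8 [ 67.3 -24.3]
9 [ 74.6 -16.2]
10 [79.5 -6.4]
```

apply_moves(moves=[{"grip": 1,"dx": 2,"dy": -10.5,"dz": 0,"turn": 0},{"grip": 1,"dx": 8,"dy": -20,"dz": 0,"turn": 0},{"grip": 1,"dx": 16,"dy": -27,"dz": 0,"turn": 0},{"grip": 1,"dx": 26,"dy": -32,"dz": 0,"turn": 0},{"grip": 1,"dx": 37,"dy": -34,"dz": 0,"turn": 0},{"grip": 1,"dx": 47.5,"dy": -34,"dz": 0,"turn": 0}])

```text
time_s: 4.28
position: [0.5737, 0.0708, 0.0896]
orientation: [0.992, 0.124, -0.0, 0.001]
ft_force: [-1.2, -12.6, 2.3]
width: 0.0156
grasp_force: 20.0
```

```bash
python3 -c "
from h import *
plan(15,10)
im=manip.snapshot('scene'); cv2.imwrite('pics/s2.png',cv2.resize(im[80:240,180:380],None,fx=3.5,fy=3.5)[...,::-1])"
```

```text
t 4.275 ang 93.9 r 0.0422 z 0.0896 F [ -1.2 -12.6   2.3] w 0.015646472371147593 gf 20.005472658667713
1 [10.4  3.6]
2 [19.6  9.6]
3 [27.  17.7]
4 [32.  27.4]
5 [34.3 38.2]
6 [33.7 49.1]
7 [30.3 59.5]
8 [24.4 68.8]
9 [16.2 76.1]
10 [ 6.5 81.1]
```

View pics/s2.png

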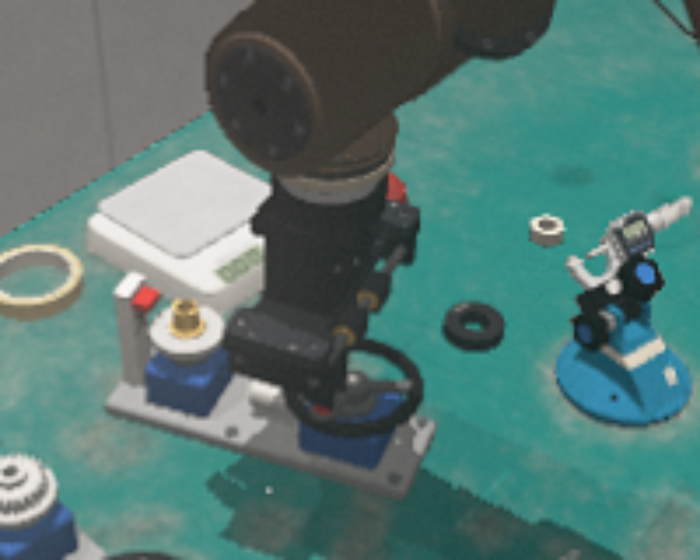

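The gripper is holding the handle (red visible below the fingers at crop (322,405)) and the wheel has followed it a quarter turn. I'll carry on, with slightly smaller rows in +y.

apply_moves(moves=[{"grip": 1,"dx": 10.5,"dy": 4.5,"dz": 0,"turn": 0},{"grip": 1,"dx": 19.5,"dy": 10.5,"dz": 0,"turn": 0},{"grip": 1,"dx": 26.5,"dy": 18.5,"dz": 0,"turn": 0},{"grip": 1,"dx": 31.5,"dy": 28,"dz": 0,"turn": 0},{"grip": 1,"dx": 34,"dy": 39,"dz": 0,"turn": 0},{"grip": 1,"dx": 33.5,"dy": 50,"dz": 0,"turn": 0}])

```text
time_s: 5.08
position: [0.6198, 0.0316, 0.0897]
orientation: [0.992, 0.124, 0.001, -0.0]
ft_force: [3.0, 2.9, 0.0]
width: 0.0156
grasp_force: 20.0
```

```bash
python3 -c "
from h import *
plan(15,10,hub=np.array([.5765,.0277]))"
```

```text
t 5.075 ang 5.1 r 0.0434 z 0.0897 F [3.  2.9 0. ] w 0.015601130711591957 gf 20.00026262830943
1 [-4.6 10.3]
2 [-10.3  19.6]
3 [-18.3  27.2]
4 [-27.9  32.4]
5 [-38.6  34.9]
6 [-49.5  34.6]
7 [-60.   31.5]
8 [-69.4  25.8]
9 [-76.9  17.8]
10 [-82.1   8.2]
```

apply_moves(moves=[{"grip": 1,"dx": -3.5,"dy": 10.5,"dz": 0,"turn": 0},{"grip": 1,"dx": -10,"dy": 19.5,"dz": 0,"turn": 0},{"grip": 1,"dx": -18,"dy": 27,"dz": 0,"turn": 0},{"grip": 1,"dx": -28,"dy": 32.5,"dz": 0,"turn": 0},{"grip": 1,"dx": -38.5,"dy": 35,"dz": 0,"turn": 0},{"grip": 1,"dx": -49.5,"dy": 34.5,"dz": 0,"turn": 0},{"grip": 1,"dx": -60,"dy": 31.5,"dz": 0,"turn": 0},{"grip": 1,"dx": -69.5,"dy": 26,"dz": 0,"turn": 0},{"grip": 1,"dx": -77,"dy": 18,"dz": 0,"turn": 0},{"grip": 1,"dx": -82,"dy": 8,"dz": 0,"turn": 0}])

```text
time_s: 6.32
position: [0.5425, 0.0038, 0.0898]
orientation: [0.992, 0.123, 0.003, 0.0]
ft_force: [16.4, 8.6, -10.0]
width: 0.0158
grasp_force: 20.0
```

```bash
python3 -c "
from h import *
plan(15,8,hub=np.array([.5765,.0277]))"
```

```text
t 6.325 ang -144.9 r 0.0416 z 0.0898 F [ 16.4   8.6 -10. ] w 0.015766874353033162 gf 19.98296450357884
1 [ -2.9 -10.5]
2 [ -2.6 -21.5]
3 [  0.5 -32. ]
4 [  6.3 -41.3]
5 [ 14.2 -48.9]
6 [ 23.9 -54.1]
7 [ 34.6 -56.6]
8 [ 45.5 -56.3]
```

apply_moves(moves=[{"grip": 1,"dx": -1.5,"dy": -11,"dz": 0,"turn": 0},{"grip": 1,"dx": -1,"dy": -22,"dz": 0,"turn": 0},{"grip": 1,"dx": 2,"dy": -32,"dz": 0,"turn": 0},{"grip": 1,"dx": 7.5,"dy": -41,"dz": 0,"turn": 0},{"grip": 1,"dx": 15,"dy": -48.5,"dz": 0,"turn": 0},{"grip": 1,"dx": 24.5,"dy": -53.5,"dz": 0,"turn": 0}])

```text
time_s: 7.08
position: [0.5507, 0.0612, 0.0897]
orientation: [0.992, 0.124, -0.001, -0.0]
ft_force: [-2.2, -1.3, 4.4]
width: 0.0155
grasp_force: 20.0
```

```bash
python3 -c "
from h import *
plan(10,10,hub=np.array([.577,.0272]),r=.0415)"
```

```text
t 7.075 ang 127.7 r 0.043 z 0.0897 F [-2.2 -1.3  4.4] w 0.015538420920041358 gf 19.99860455514863
1 [ 7.5 -0.9]
2 [14.6 -2. ]
3 [21.8 -1.8]
4 [28.9 -0.3]
5 [35.7  2.3]
6 [41.8  6.1]
7 [47.2 10.9]
8 [51.7 16.6]
9 [55.2 22.9]
10 [57.5 29.8]
```

apply_moves(moves=[{"grip": 1,"dx": 7.5,"dy": -1,"dz": 0,"turn": 0},{"grip": 1,"dx": 14.5,"dy": -2,"dz": 0,"turn": 0},{"grip": 1,"dx": 22,"dy": -2,"dz": 0,"turn": 0},{"grip": 1,"dx": 22,"dy": -2,"dz": 0,"turn": 0}])

```text
time_s: 7.58
position: [0.5724, 0.07, 0.0897]
orientation: [0.992, 0.124, -0.0, -0.001]
ft_force: [-0.2, 12.3, 2.7]
width: 0.0154
grasp_force: 20.0
```

apply_moves(moves=[{"grip": 1,"dx": 7,"dy": 1,"dz": 0,"turn": 0},{"grip": 1,"dx": 13.5,"dy": 3.5,"dz": 0,"turn": 0},{"grip": 1,"dx": 20,"dy": 7.5,"dz": 0,"turn": 0},{"grip": 1,"dx": 20,"dy": 7.5,"dz": 0,"turn": 0}])

```text
time_s: 8.07
position: [0.5945, 0.0665, 0.0897]
orientation: [0.992, 0.124, 0.001, -0.0]
ft_force: [4.0, 6.0, -0.4]
width: 0.0155
grasp_force: 20.0
```

```bash
python3 -c "
from h import *
plan(10,6,hub=np.array([.577,.0277]))"
```

```text
t 8.075 ang 65.7 r 0.0426 z 0.0897 F [ 4.   6.  -0.4] w 0.01553651542144424 gf 19.99576561851427
1 [5.  5.5]
2 [ 9.3 11.4]
3 [12.6 17.9]
4 [14.7 24.9]
5 [15.5 32.2]
6 [15.1 39.5]
```

apply_moves(moves=[{"grip": 1,"dx": 5,"dy": 5,"dz": 0,"turn": 0},{"grip": 1,"dx": 9.5,"dy": 11,"dz": 0,"turn": 0},{"grip": 1,"dx": 13,"dy": 18,"dz": 0,"turn": 0},{"grip": 1,"dx": 13,"dy": 18,"dz": 0,"turn": 0}])

```text
time_s: 8.57
position: [0.6118, 0.0517, 0.0897]
orientation: [0.992, 0.123, 0.001, -0.0]
ft_force: [7.0, 1.7, -0.8]
width: 0.0154
grasp_force: 20.0
```

apply_moves(moves=[{"grip": 1,"dx": 2,"dy": 7,"dz": 0,"turn": 0},{"grip": 1,"dx": 3,"dy": 14,"dz": 0,"turn": 0},{"grip": 1,"dx": 2.5,"dy": 21.5,"dz": 0,"turn": 0},{"grip": 1,"dx": 2.5,"dy": 21.5,"dz": 0,"turn": 0}])

```text
time_s: 9.07
position: [0.6159, 0.0366, 0.0896]
orientation: [0.992, 0.123, -0.002, -0.004]
ft_force: [-8.6, 39.3, 10.2]
width: 0.021
grasp_force: 20.1
```

```bash
python3 -c "
from h import *
plan(10,9,hub=np.array([.577,.0277]))"
```

```text
t 9.075 ang 12.9 r 0.0399 z 0.0896 F [-8.6 39.3 10.2] w 0.021020564541055685 gf 20.050718039274216
1 [1.3 7.3]
2 [-0.8 14.4]
3 [-4.  20.9]
4 [-8.4 26.8]
5 [-13.7  31.9]
6 [-19.8  35.9]
7 [-26.5  38.9]
8 [-33.6  40.6]
9 [-40.9  41.1]
```

The wheel has hit the top stop: about 39 N tangential, and the pads are being pushed open. I'll hold briefly, then back off.

```bash
python3 -c "
from h import *
c=np.array([.6195,.0315])
for a in range(15,107,10):
    p=np.array([.577,.0277])+.042*np.array([np.cos(np.radians(a)),np.sin(np.radians(a))]); print(a,totool(np.r_[p-c,0]).round(1))"
```

```text
15 [-0.1 -7.3  0.1]
25 [ -0.9 -14.6   0.1]
35 [ -2.9 -21.7   0.2]
45 [ -6.1 -28.2   0.3]
55 [-10.4 -34.2   0.3]
65 [-15.6 -39.3   0.4]
75 [-21.7 -43.4   0.4]
85 [-28.4 -46.4   0.5]
95 [-35.5 -48.2   0.5]
105 [-42.8 -48.7   0.5]
```

apply_moves(moves=[{"grip": 1,"dx": 0,"dy": 0,"dz": 0,"turn": 0},{"grip": 1,"dx": 0,"dy": 0,"dz": 0,"turn": 0}])

```text
time_s: 9.32
position: [0.6157, 0.0373, 0.0896]
orientation: [0.992, 0.124, -0.002, -0.004]
ft_force: [-10.2, 38.9, 9.3]
width: 0.0194
grasp_force: 20.0
```

apply_moves(moves=[{"grip": 1,"dx": 0,"dy": -7.5,"dz": 0,"turn": 0},{"grip": 1,"dx": -1,"dy": -14.5,"dz": 0,"turn": 0},{"grip": 1,"dx": -3,"dy": -21.5,"dz": 0,"turn": 0},{"grip": 1,"dx": -6,"dy": -28,"dz": 0,"turn": 0},{"grip": 1,"dx": -10.5,"dy": -34,"dz": 0,"turn": 0},{"grip": 1,"dx": -15.5,"dy": -39,"dz": 0,"turn": 0},{"grip": 1,"dx": -21.5,"dy": -43.5,"dz": 0,"turn": 0},{"grip": 1,"dx": -28.5,"dy": -46.5,"dz": 0,"turn": 0},{"grip": 1,"dx": -35.5,"dy": -48,"dz": 0,"turn": 0},{"grip": 1,"dx": -43,"dy": -48.5,"dz": 0,"turn": 0}])

```text
time_s: 10.58
position: [0.5638, 0.0684, 0.0896]
orientation: [0.992, 0.124, -0.0, -0.001]
ft_force: [2.3, 4.8, 2.6]
width: 0.0157
grasp_force: 20.0
```

```bash
python3 -c "
from h import *
plan(0,1,hub=np.array([.577,.0277]))"
```

```text
t 10.575 ang 107.9 r 0.0428 z 0.0896 F [2.3 4.8 2.6] w 0.015721529902260306 gf 20.00047539593652
1 [0.  0.8]
```

apply_moves(moves=[{"grip": 1,"dx": 0,"dy": 0,"dz": 0,"turn": 0},{"grip": 0.3,"dx": 0,"dy": 0,"dz": 0,"turn": 0},{"grip": 0.3,"dx": 0,"dy": 0,"dz": 0,"turn": 0},{"grip": 0.3,"dx": 0,"dy": 0,"dz": 0,"turn": 0},{"grip": 0.3,"dx": 0,"dy": 0,"dz": -30,"turn": 0},{"grip": 0.3,"dx": 0,"dy": 0,"dz": -80,"turn": 0},{"grip": 0.3,"dx": 0,"dy": 0,"dz": -130,"turn": 0},{"grip": 0.3,"dx": -50,"dy": 20,"dz": -170,"turn": 0},{"grip": 0.3,"dx": -90,"dy": 60,"dz": -180,"turn": 0},{"grip": 0.3,"dx": -100,"dy": 110,"dz": -180,"turn": 0}])

```text
time_s: 11.82
position: [0.4932, -0.0645, 0.2713]
orientation: [0.992, 0.124, 0.001, 0.001]
ft_force: [0.5, -0.0, 0.0]
width: 0.0664
grasp_force: 0.0
```

apply_moves(moves=[{"grip": 0.3,"dx": -10,"dy": 50,"dz": 0,"turn": 0},{"grip": 0.3,"dx": -20,"dy": 100,"dz": 0,"turn": 0},{"grip": 0.3,"dx": -30,"dy": 150,"dz": 0,"turn": 0},{"grip": 0.3,"dx": -30,"dy": 150,"dz": 0,"turn": 0}])

```text
time_s: 12.32
position: [0.5021, -0.2192, 0.269]
orientation: [0.993, 0.122, -0.0, 0.0]
ft_force: [-0.7, -0.2, -0.6]
width: 0.0663
grasp_force: 0.0
```

```bash
python3 - <<'E'
from h import *
for c in("top","scene"):
    im=manip.snapshot(c); print(c)
    for b in blobs(red(im)): print(b, onz(c,*b[1],0.122).round(3))
    if c=="scene": cv2.imwrite("pics/s3.png",cv2.resize(im[110:290,140:340],None,fx=3,fy=3)[...,::-1])
E
```

```text
top
([269, 125, 9, 8, 49], [272.8, 128.6]) [0.736 0.082 0.122]
([195, 132, 9, 7, 50], [199.3, 135.3]) [0.717 0.265 0.122]
([373, 134, 18, 17, 227], [381.2, 142.4]) [ 0.705 -0.195  0.122]
([275, 193, 7, 8, 42], [278.0, 196.5]) [0.563 0.071 0.122]
([185, 216, 8, 7, 41], [188.5, 218.9]) [0.508 0.284 0.122]
scene
([284, 130, 11, 7, 36], [288.6, 132.5]) [ 0.677 -0.141  0.122]
([218, 162, 7, 6, 29], [221.2, 164.5]) [0.727 0.096 0.122]
([273, 181, 5, 9, 24], [275.5, 183.9]) [0.566 0.066 0.122]
([170, 202, 9, 7, 41], [173.9, 205.2]) [0.708 0.278 0.122]
([230, 245, 7, 19, 56], [232.9, 251.4]) [0.506 0.289 0.122]
```

View pics/s3.png

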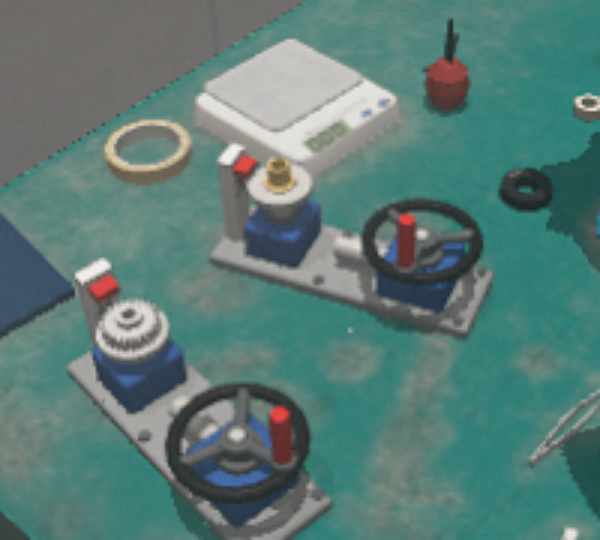

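The bushing table is now up near its red lug, at crop (280,185). The handle rests at crop (407,240), about 108°, which is roughly a quarter turn back from the stop. The gear lift's handle hasn't moved from its starting position, and the robot is clear of everything.

```bash
python3 -c "
from workcell import manip
print(manip.finish_job())"
```

```text
the job is handed in; nothing more can be done
None
```

I cranked the bushing lift up to its top stop, backed it off about 92° by measurement, released it and handed the job in at about 12.5 s; the gear lift was not touched, and no verdict came back.

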